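# Sort the capless bottles out of the wardrobe shelf

### The job

Two of the small aluminium bottles standing loose on the wardrobe shelf have lost their caps: sort them out by putting both into the open cardboard box at the side. Leave the bottle that still has its cap standing where it is.

Things in the scene. Friction and masses are not known exactly. Their poses are not given: they have to be found in the camera images.
- bare_bottle_1: Reject: small empty refillable aluminium bottle that has LOST ITS CAP, standing upright and loose on the shelf, one of two alike. Round body 44 mm in diameter and 75 mm tall, sloping shoulder up to 83 mm, then a bare narrow neck 18 mm in diameter with an open dark mouth, 95 mm tall in all; about 50 g. Grip it across the round body, some 40 to 65 mm above the shelf, from any side. Origin: centre of its underside; z up along the bottle.
- bare_bottle_2: Reject: small empty refillable aluminium bottle that has LOST ITS CAP, standing upright and loose on the shelf, one of two alike. Round body 44 mm in diameter and 75 mm tall, sloping shoulder up to 83 mm, then a bare narrow neck 18 mm in diameter with an open dark mouth, 95 mm tall in all; about 50 g. Grip it across the round body, some 40 to 65 mm above the shelf, from any side. Origin: centre of its underside; z up along the bottle. The same kind as bare_bottle_1.
- capped_bottle: Sound bottle, to be left alone: the same aluminium bottle (body 44 mm in diameter, 75 mm tall) with its aluminium cap on, a smooth cylinder 28 mm in diameter that hides the neck and reaches 117 mm above the shelf; about 70 g, upright and loose. Origin: centre of its underside; z up. It stands in the same loose row as the two capless ones, in any of the three places. (More capped bottles stand in a white organiser at the shelf's right edge; they are not part of the job.)
- bin: The reject bin: open-topped plain cardboard box to the robot's right, fixed to the shelf. Outside 260 mm (its x) by 170 mm (its y) by 70 mm high, walls and floor 4 mm thick, so inside 252 by 162 mm, inner floor 4 mm above the shelf. Origin: centre of its underside on the shelf; x along its long side, y along its short side, z up; turned up to about 15 degrees from the robot's axes. The bottles may stand or lie in it.

How it is judged:
At the end, for the whole second after the job is handed in: Both capless bottles lie or stand at rest inside the cardboard box (the centre of each underside within its inner walls and less than 60 mm above the shelf); the capped bottle is at rest, upright within 10 degrees and within 25 mm of where it stood (x of bare_bottle_1 in the frame of bin between -0.128 and 0.128 m and y of bare_bottle_1 in the frame of bin between -0.083 and 0.083 m and z of bare_bottle_1 in the frame of bin between 0 and 0.06 m and linear speed of each of bare_bottle_1, bare_bottle_2, capped_bottle below 0.05 m/s and x of bare_bottle_2 in the frame of bin between -0.128 and 0.128 m and y of bare_bottle_2 in the frame of bin between -0.083 and 0.083 m and z of bare_bottle_2 in the frame of bin between 0 and 0.06 m and distance of capped_bottle from where it was at the start of the episode below 0.025 m and angle between capped_bottle's own z axis and vertical below 0.17 rad); the robot touches nothing.
It also fails if it takes over 58 s, if anything falls off the work surface, if the arm or the gripper's body presses on something with over 40 N, if the wrist force passes 120 N, or if a joint passes its speed limit or range.

### The arm

A 6-joint arm with a two-finger parallel gripper is mounted at the origin on the work surface. World frame = base frame: x ahead of the robot, y to its left, z up, the work surface at z = 0. Lengths are in m, angles in rad, forces in N, time in s.
With the tool pointing down it reaches from about 0.35 to 0.875 m from the base axis. Payload 4.2 kg.
Tool frame: the origin (TCP) lies at the very end of the fingers, on their centre line; the grasp point (between the pads) lies 19 mm behind it (env.grip_depth is the distance from the TCP to the grasp point, in m); z points along the fingers, y is the direction in which the jaws open and shut (so a half turn about z gives the same grasp; the last joint's range is limited). The gripper opens to 85 mm and grips with 20 to 120 N. Pads are 22 mm wide; open, the fingers measure 114 mm over their backs; the gripper's body (76 mm by 85 mm) begins 54 mm behind the grasp point. The pads swing forward as they close: fully open they stand 13 mm farther back than shut.
Start: joints at [1.523, 0.385, 0.008, 0, -1.194, -0.259], TCP at [0.189, 0.596, 0.231] pointing down, gripper open.
Joint ranges: [-3.14, 3.14], [-1.21, 2.06], [-1.07, 1.41], [-3.16, 2.05], [-2.99, -0.16], [-3.1, 3.1]. Speed limits (rad/s): [2.79, 2.79, 3.14, 3.14, 3.14, 3.14].

### API

Orientations are given as a unit quaternion [x, y, z, w].
In Python, from cell import status, viewer, env gives the robot as it stands. The module is installed in compiled form; this text tells all that it offers.
- The arm moves only by the shell command python3 -m jog 'ROWS' [FORCE]. ROWS is JSON, a list of rows, each a list of 3 entries, a list of its own where there are three numbers: the gripper command: -1 is shut, 1 is fully open, values between are in proportion, then the shift along the tool's x, y, z in units of 40 mm (1.0 is 40 mm), then the turn about the tool's z in units of 10 degrees (1.0 is 10 degrees). A call has 1 to 8 rows; each row is the pose to reach, as a shift and turn from the pose measured when the call began, along the tool's axes at that moment; what a row does not reach only later rows make up. A row lasts 1/8 s, in which the tool goes at most 62.5 mm and 10.7 degrees, less where a joint would pass 70% of its speed; a pose out of reach is approached as far as the arm can. A call with a gripper value outside its range is refused whole. The fingers move at their own pace and stop on an object; FORCE is the grip in N (left out, the last holds). Time passes only in rows, so rows that repeat a pose let the fingers close. It gives the time, the measured TCP pose, the force and the opening at its end, in the units of the state.
- status.get_state(): the state, without advancing time (a new reading comes with each control period).
- viewer.grab_frame(name): name is "scene" or "top" or "wrist"; returns (picture, depth): 480x640x3 uint8, blue, green, red; 480x640 float32, m along the optical axis (not along the pixel's ray), 0 where there is no reading.
- viewer.get_calibration(name): a dict with "fx", "fy", "cx", "cy" (pixels), "rvec" (rotation vector, rad) and "tvec" (3), from world to camera coordinates, as OpenCV has them; the wrist camera has in their place "mount" (4x4, takes a point from camera to tool coordinates, whose origin is the TCP and whose axes are the flange's). Camera axes: x right, y down, z forward; pixel columns grow to the right and rows downward; lengths in m; the calibration is good to about 2 mm. A picture is of the moment at which its call begins: read the wrist's pose just before it. get_calibration takes no time and is no camera call.
- env.close_job(): hands the job in, once; it reports no verdict.
The state is a dict: "time": time; "q": joint angles; "qd": joint speeds; "tau": joint torques, N m; "tool_pos": TCP position; "tool_rot": TCP orientation; "force": force on the tool from outside, world axes, zero at the start; "wrist_torque": the same for the moment, N m; "grip_width": opening from 0.0 (shut) to 1.0 (fully open).
Only numpy, scipy, OpenCV 4.12 (cv2) and the standard library are available. Lean on these libraries where they do the work, as an engineer would, in place of code of your own. Each camera call takes 0.05 s, during which the arm holds its last target.

## Working session

There is one attempt and no reset: what is moved stays moved. The work goes in short steps, Python scripts to look and compute and a shell command to move; the robot and the scene stay as the last step left them, time stands still between calls to the robot, and variables do not carry over. Pictures are saved under pics/ and viewed, and the job is handed in when it is done.

```bash
mkdir -p pics; python3 - <<'E'
from cell import status, viewer, env
import cv2
s=status.get_state();print(s, env.grip_depth)
for n in("scene","top"):
    p,d=viewer.grab_frame(n);cv2.imwrite(f"pics/{n}0.png",p)
    import numpy as np; np.save(f"pics/{n}0.npy",d)
    c=viewer.get_calibration(n);print(n,c)
print(viewer.get_calibration("wrist"))
E
```

```text
{'time': 0.0, 'q': array([ 1.52258893e+00,  3.85552257e-01,  6.63107193e-03, -5.11165710e-04,
       -1.19398750e+00, -2.58589749e-01]), 'qd': array([ 1.23863998e-03,  2.69788257e-04,  1.66172241e-03,  1.21285196e-03,
       -3.83798667e-04, -4.39569043e-05]), 'tau': array([ 6.51883420e-04, -3.92293561e+01,  1.88393354e+01,  4.18601230e+00,
       -4.62678523e-03, -4.07615360e-06]), 'tool_pos': array([0.18856274, 0.59526766, 0.23022442]), 'tool_rot': array([ 9.88242501e-01, -1.52890771e-01, -1.25343774e-04,  1.07528182e-03]), 'force': array([-0.05965119,  0.15427534,  0.09626098]), 'wrist_torque': array([0.05992115, 0.00247875, 0.02330549]), 'grip_width': 1.000947400362891} 0.0187
scene {'fx': 458.5543204892728, 'fy': 458.5543204892728, 'cx': 316.7312811732242, 'cy': 241.8347701783929, 'rvec': array([ 2.20778287,  1.15621401, -0.42427074]), 'tvec': array([-0.30112688, -0.32607599,  1.14027695])}
top {'fx': 533.7130949091287, 'fy': 533.7130949091287, 'cx': 318.70656656674777, 'cy': 237.225037174106, 'rvec': array([ 2.15903582, -2.17245523,  0.15527767]), 'tvec': array([-0.01025509,  0.52440502,  0.95447924])}
{'fx': 351.9469694883792, 'fy': 351.9469694883792, 'cx': 320.869655926517, 'cy': 244.2489283197719, 'mount': array([[-9.55546685e-05, -9.60515552e-01, -2.78226285e-01,
         7.00771949e-02],
       [ 9.99999990e-01, -1.20754434e-04,  7.34360666e-05,
         8.99254182e-04],
       [-1.04133542e-04, -2.78226275e-01,  9.60515554e-01,
        -1.42266576e-01],
       [ 0.00000000e+00,  0.00000000e+00,  0.00000000e+00,
         1.00000000e+00]])}
```

View pics/scene0.png

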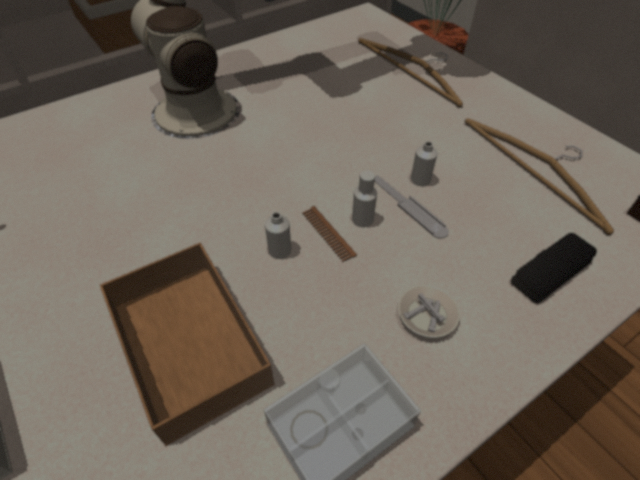

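View pics/top0.png

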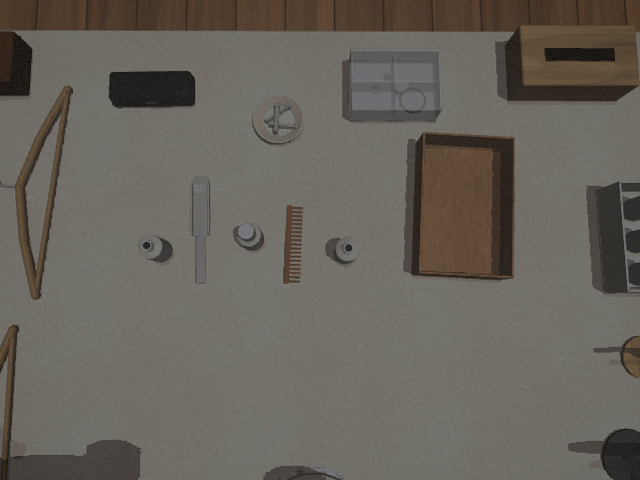

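The top view shows the capless bottles with their dark mouths at about (150,246) and (348,248), the capped one at (247,233), and the bin centred near (465,206).

```bash
cat > h.py <<'E'
import numpy as np, cv2
from cell import status, viewer, env
from scipy.spatial.transform import Rotation as R
def ray(n,u,v,z):
    c=viewer.get_calibration(n);Rm=cv2.Rodrigues(c['rvec'])[0];C=-Rm.T@c['tvec']
    r=Rm.T@np.array([(u-c['cx'])/c['fx'],(v-c['cy'])/c['fy'],1]);return C+r*(z-C[2])/r[2]
def delta(p,yaw=None):
    """yaw: wanted world heading of jaw axis (tool y)"""
    s=status.get_state();Q=R.from_quat(s['tool_rot']);M=Q.as_matrix()
    d=M.T@(np.array(p)-s['tool_pos'])/0.04
    print('t',s['time'],'tcp',s['tool_pos'].round(4),'shift',d.round(3),'jaw heading',np.degrees(np.arctan2(M[1,1],M[0,1])).round(1))
    return d
E
python3 - <<'E'
from h import *
p=cv2.imread('pics/top0.png')
a=cv2.resize(p[215:275,125:185],None,fx=6,fy=6,interpolation=cv2.INTER_CUBIC)
b=cv2.resize(p[215:275,318:378],None,fx=6,fy=6,interpolation=cv2.INTER_CUBIC)
cv2.imwrite('pics/crop0.png',np.hstack([a,b]))
for u,v,z in[(150,246,.095),(348,248,.095),(247,233,.117),(424,134,.07),(515,138,.07),(513,278,.07),(415,275,.07)]: print(u,v,ray('top',u,v,z).round(4))
for u,v,z in[(276,216,.095),(427,146,.095),(103,290,.07),(200,247,.07),(270,368,.07),(162,432,.07)]: print('s',u,v,ray('scene',u,v,z).round(4))
E
```

```text
150 246 [0.5028 0.2778 0.095 ]
348 248 [ 0.4975 -0.0629  0.095 ]
247 233 [0.5216 0.1091 0.117 ]
424 134 [ 0.7091 -0.207   0.07  ]
515 138 [ 0.7013 -0.3743  0.07  ]
513 278 [ 0.445  -0.3571  0.07  ]
415 275 [ 0.4514 -0.1827  0.07  ]
s 276 216 [ 0.5009 -0.0639  0.095 ]
s 427 146 [0.5093 0.277  0.095 ]
s 103 290 [ 0.4609 -0.3563  0.07  ]
s 200 247 [ 0.4679 -0.1948  0.07  ]
s 270 368 [ 0.7195 -0.209   0.07  ]
s 162 432 [ 0.7155 -0.3642  0.07  ]
```

View pics/crop0.png

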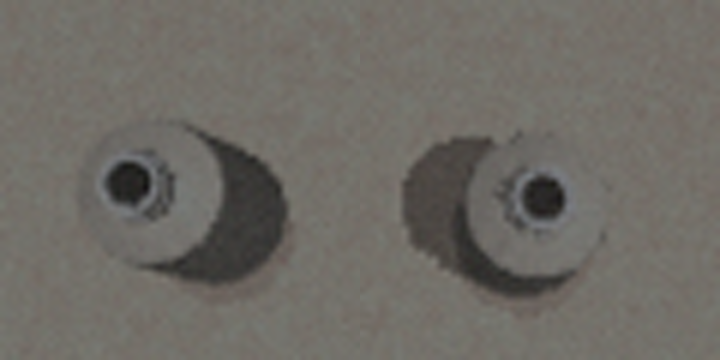

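```bash
python3 - <<'E'
from h import *
p=cv2.imread('pics/scene0.png')
a=cv2.resize(p[130:190,400:460],None,fx=6,fy=6,interpolation=cv2.INTER_CUBIC)
b=cv2.resize(p[200:260,250:310],None,fx=6,fy=6,interpolation=cv2.INTER_CUBIC)
cv2.imwrite('pics/crop1.png',np.hstack([a,b]))
for u,v,z in[(146.3,245.5,.095),(348.8,248,.095)]: print(u,v,ray('top',u,v,z).round(4))
delta([.506,.284,.17])
E
```

```text
146.3 245.5 [0.5037 0.2842 0.095 ]
348.8 248 [ 0.4975 -0.0642  0.095 ]
t 0.1 tcp [0.1886 0.5953 0.2303] shift [9.916 5.018 1.519] jaw heading -107.6
```

View pics/crop1.png

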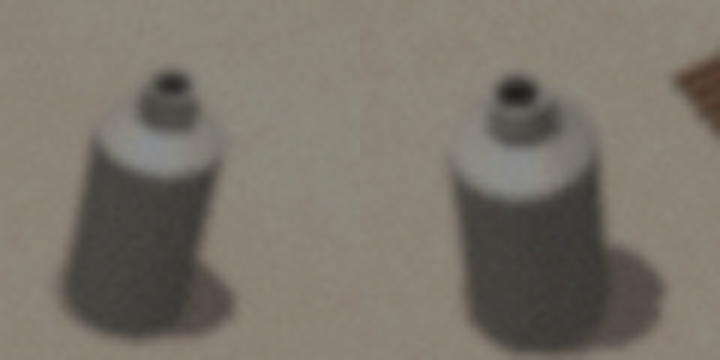

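The crops put the dark mouths at (428.7,144) and (276.2,215.2) in the scene image. That agrees with the top view to within a few mm.

```bash
python3 -m jog '[[1,[9.9,5,1.5],0],[1,[9.9,5,1.5],0],[1,[9.9,5,1.5],0],[1,[9.9,5,1.5],0],[1,[9.9,5,1.5],0],[1,[9.9,5,1.5],0],[1,[9.9,5,1.5],0],[1,[9.9,5,1.5],0]]' 40
cat > w.py <<'E'
from h import *
import sys
s=status.get_state();p,d=viewer.grab_frame('wrist');cv2.imwrite(f'pics/{sys.argv[1]}.png',p)
print(s)
E
cat > wp.py <<'E'
from h import *
import sys
# u v z -> world (uses present pose; arm must not have moved since picture)
u,v,z=map(float,sys.argv[1:4])
c=viewer.get_calibration('wrist');s=status.get_state();M=R.from_quat(s['tool_rot']).as_matrix();T=c['mount']
C=M@T[:3,3]+s['tool_pos'];r=M@T[:3,:3]@np.array([(u-c['cx'])/c['fx'],(v-c['cy'])/c['fy'],1])
P=C+r*(z-C[2])/r[2];print(P.round(4));delta([P[0],P[1],float(sys.argv[4])])
E
python3 w.py w1
```

```text
time: 1.1
tool_pos: [0.5071, 0.2816, 0.1693]
tool_rot: [0.988, -0.155, -0.001, 0.002]
force: [-1.1, 0.7, -0.3]
grip_width: 1.001
{'time': 1.1, 'q': array([ 7.86584292e-01,  3.62104729e-01, -1.92153458e-01,  1.00633169e-03,
       -1.02106421e+00,  4.71628152e-01]), 'qd': array([-0.09410297,  0.03136403,  0.04355411, -0.00591761,  0.00615631,
        0.12644663]), 'tau': array([-5.55620212e-01, -3.65256965e+01,  1.72497189e+01,  3.93896654e+00,
       -6.48233341e-03,  1.81711261e-02]), 'tool_pos': array([0.50705605, 0.28163892, 0.16930931]), 'tool_rot': array([ 9.87849672e-01, -1.55395367e-01, -9.82735645e-04,  2.08305177e-03]), 'force': array([-1.14690674,  0.67288968, -0.28178611]), 'wrist_torque': array([ 0.00954787,  0.0307168 , -0.00049838]), 'grip_width': 1.0005151046792722}
```

View pics/w1.png

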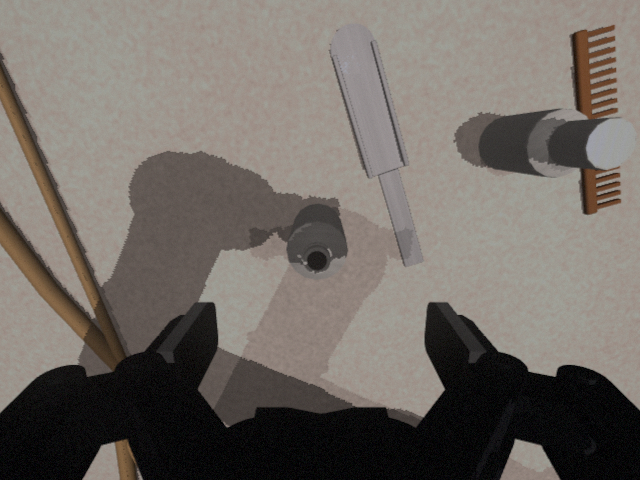

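The wrist view shows the capless mouth at (317,260), between the open fingers.

```bash
python3 wp.py 317 260 .095 .034
```

```text
[0.504  0.2845 0.095 ]
t 1.15 tcp [0.5069 0.2822 0.1695] shift [-0.083 -0.046  3.388] jaw heading -107.8
```

```bash
python3 -m jog '[[1,[-0.08,-0.05,1.2],0],[1,[-0.08,-0.05,2.4],0],[1,[-0.08,-0.05,3.4],0],[1,[-0.08,-0.05,3.4],0],[-1,[-0.08,-0.05,3.4],0],[-1,[-0.08,-0.05,3.4],0],[-1,[-0.08,-0.05,3.4],0],[-1,[-0.08,-0.05,3.4],0]]' 40
python3 -m jog '[[-1,[0,0,0],0],[-1,[0,0,0],0],[-1,[0,0,0],0],[-1,[0,0,0],0]]'
python3 -m jog '[[-1,[0,0,-1.2],0],[-1,[0,0,-2.4],0],[-1,[0,0,-3.6],0],[-1,[0,0,-4.5],0],[-1,[0,0,-4.5],0]]'; python3 w.py w2 | tail -1
python3 -c "
from h import *
delta([.575,-.32,.21]);delta([.57,-.25,.21])"
```

```text
time: 2.15
tool_pos: [0.5051, 0.2857, 0.0357]
tool_rot: [0.988, -0.155, 0.001, 0.0]
force: [-1.3, 0.8, 6.3]
grip_width: 0.503
time: 2.65
tool_pos: [0.5051, 0.2856, 0.0357]
tool_rot: [0.988, -0.155, 0.0, 0.001]
force: [-0.1, -1.4, 2.3]
grip_width: 0.506
time: 3.28
tool_pos: [0.5063, 0.2869, 0.2191]
tool_rot: [0.988, -0.155, 0.003, -0.002]
force: [-0.2, 0.3, -1.7]
grip_width: 0.506
       -9.58905509e-02,  2.05955462e-04]), 'tool_pos': array([0.50626713, 0.28685307, 0.21906586]), 'tool_rot': array([ 0.98798322, -0.15452079,  0.00273748, -0.00223297]), 'force': array([-0.19473426,  0.31834303, -1.65070649]), 'wrist_torque': array([-0.00429832,  0.03348697, -0.08055176]), 'grip_width': 0.506220655018589}
t 3.325 tcp [0.5051 0.2861 0.2166] shift [ 6.297 13.891  0.155] jaw heading -107.8
t 3.325 tcp [0.5051 0.2861 0.2166] shift [ 5.643 12.263  0.156] jaw heading -107.8
```

View pics/w2.png

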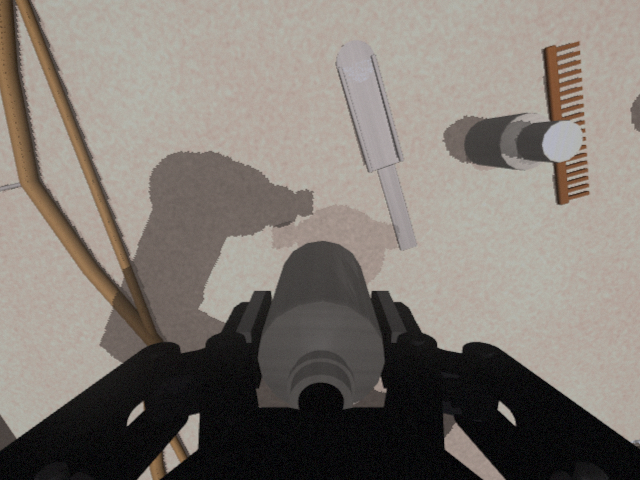

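The bottle is held upright between the fingers, with its neck at (320,395). Next I carry it over the far half of the bin and turn the jaws to line up with it.

```bash
python3 -m jog '[[-1,[7.5,12.4,0],-0.5],[-1,[7.5,12.4,0],-1],[-1,[7.5,12.4,0],-1.3],[-1,[7.5,12.4,0],-1.3],[-1,[7.5,12.4,0],-1.3],[-1,[7.5,12.4,0],-1.3],[-1,[7.5,12.4,0],-1.3],[-1,[7.5,12.4,0],-1.3]]'
python3 - <<'E'
from h import *
delta([.64,-.28,.217])
E
```

```text
time: 4.32
tool_pos: [0.62, -0.2024, 0.2137]
tool_rot: [0.999, -0.042, -0.001, -0.001]
force: [2.1, 0.3, -0.5]
grip_width: 0.506
t 4.325 tcp [ 0.62   -0.2024  0.2137] shift [ 0.662  1.891 -0.087] jaw heading -94.8
```

```bash
python3 -m jog '[[-1,[0.65,1.9,0],0],[-1,[0.65,1.9,0],0],[-1,[0.65,1.9,0],0]]'
python3 w.py w3 | tail -1; python3 - <<'E'
from h import *
p,d=viewer.grab_frame('top');cv2.imwrite('pics/t3.png',p)
E
```

```text
time: 4.7
tool_pos: [0.6386, -0.2812, 0.2105]
tool_rot: [0.999, -0.043, -0.003, -0.002]
force: [0.7, 0.3, -1.4]
grip_width: 0.51
        8.68506264e-03,  4.18183592e-02]), 'tool_pos': array([ 0.63857787, -0.28124846,  0.21053433]), 'tool_rot': array([ 0.99905802, -0.04324712, -0.00323852, -0.0015068 ]), 'force': array([ 0.66969854,  0.34837431, -1.35459917]), 'wrist_torque': array([-0.04047562,  0.0215157 ,  0.02469998]), 'grip_width': 0.5103895732117507}
```

View pics/w3.png

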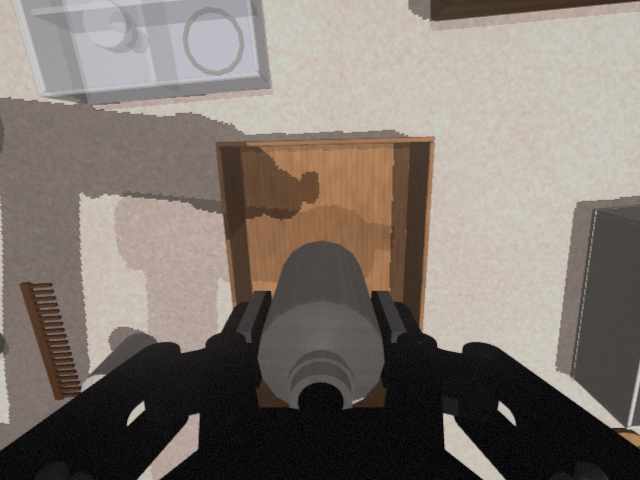

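View pics/t3.png

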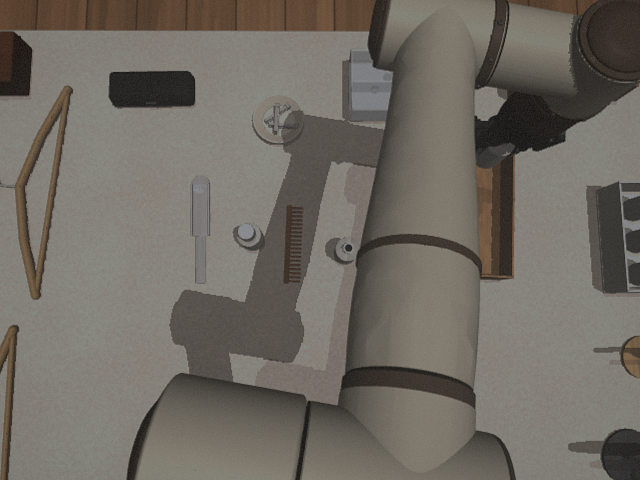

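```bash
python3 wp.py 218 144 .07 .04; python3 wp.py 433 138 .07 .04; python3 wp.py 234 300 .07 .04;python3 wp.py 424 300 .07 .04
```

```text
[ 0.7134 -0.2057  0.07  ]
t 4.8 tcp [ 0.639  -0.2793  0.2123] shift [ 1.719 -1.977  4.303] jaw heading -94.8
[ 0.7039 -0.3721  0.07  ]
t 4.8 tcp [ 0.639  -0.2793  0.2123] shift [1.83  2.187 4.293] jaw heading -94.8
[ 0.581  -0.1978  0.07  ]
t 4.8 tcp [ 0.639  -0.2793  0.2123] shift [-1.595 -1.898  4.318] jaw heading -94.8
[ 0.5672 -0.365   0.07  ]
t 4.8 tcp [ 0.639  -0.2793  0.2123] shift [-1.591  2.296  4.308] jaw heading -94.8
```

The wrist view puts the bin's long walls at y ≈ -0.20 and -0.37, and its far rim at x ≈ 0.71. I set the bottle down centred between the walls.

```bash
python3 -m jog '[[-1,[0,0.15,1.2],0],[-1,[0,0.15,2.4],0],[-1,[0,0.15,3.6],0],[-1,[0,0.15,4.1],0],[-1,[0,0.15,4.28],0],[-1,[0,0.15,4.28],0]]'
```

```text
time: 5.55
tool_pos: [0.6385, -0.2837, 0.0421]
tool_rot: [0.999, -0.041, -0.001, -0.001]
force: [0.4, 0.9, 0.2]
grip_width: 0.505
```

```bash
python3 -m jog '[[-1,[0,0,0.02],0],[0.5,[0,0,0.02],0],[0.5,[0,0,0.02],0],[0.5,[0,0,0.02],0],[0.5,[0,0,0.02],0],[0.5,[0,0,-1],0],[0.5,[0,0,-2.2],0],[0.5,[0,0,-3.4],0]]'
python3 -m jog '[[0.5,[0,0,-1],0],[0.5,[0,0,-1],0]]'
python3 w.py w4|tail -1; python3 -c "
from h import *
delta([.5,-.064,.2])"
```

```text
time: 6.55
tool_pos: [0.6387, -0.2841, 0.1793]
tool_rot: [0.999, -0.041, -0.002, -0.001]
force: [1.8, -0.6, -0.3]
grip_width: 0.749
time: 6.8
tool_pos: [0.6407, -0.285, 0.2246]
tool_rot: [0.999, -0.041, 0.003, 0.0]
force: [-0.1, 0.2, -0.2]
grip_width: 0.748
       -1.02023073e-01,  6.28038293e-06]), 'tool_pos': array([ 0.64069959, -0.28499269,  0.2245588 ]), 'tool_rot': array([ 9.99165528e-01, -4.07471767e-02,  2.80491634e-03,  2.16652399e-04]), 'force': array([-0.11576993,  0.2055745 , -0.16452875]), 'wrist_torque': array([-0.01311271, -0.05615995, -0.00319356]), 'grip_width': 0.7481132726210985}
t 6.85 tcp [ 0.6395 -0.2843  0.2214] shift [-3.926 -5.203  0.543] jaw heading -94.7
```

View pics/w4.png

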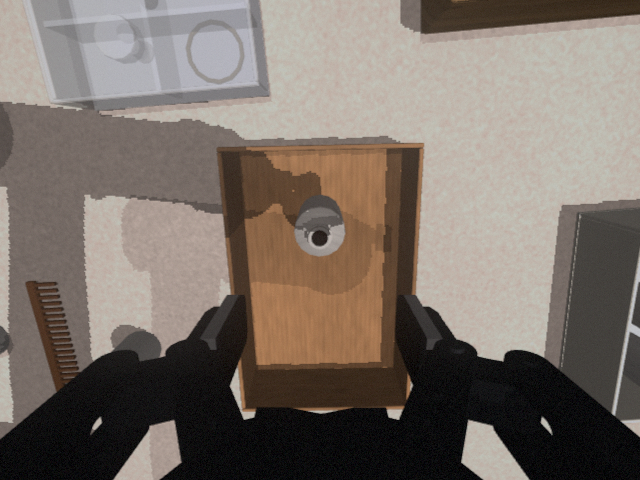

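The first bottle stands in the bin with its mouth at (319,238). Next is the second bottle.

```bash
python3 -m jog '[[1,[-3.9,-5.2,0.5],0],[1,[-3.9,-5.2,0.5],0],[1,[-3.9,-5.2,0.5],0],[1,[-3.9,-5.2,0.5],0],[1,[-3.9,-5.2,0.5],0],[1,[-3.9,-5.2,0.5],0]]'
python3 w.py w5|tail -1
```

```text
time: 7.6
tool_pos: [0.5006, -0.0638, 0.2012]
tool_rot: [0.999, -0.04, -0.0, -0.001]
force: [-0.7, 0.2, 0.6]
grip_width: 0.999
        -0.03292637,  -0.03424997]), 'tool_pos': array([ 0.50060777, -0.06382393,  0.20117566]), 'tool_rot': array([ 9.99192171e-01, -4.01804386e-02, -2.43191028e-04, -6.91342601e-04]), 'force': array([-0.72255123,  0.15902778,  0.63990201]), 'wrist_torque': array([-0.06038325, -0.06005893,  0.01695054]), 'grip_width': 0.9993276436733456}
```

View pics/w5.png

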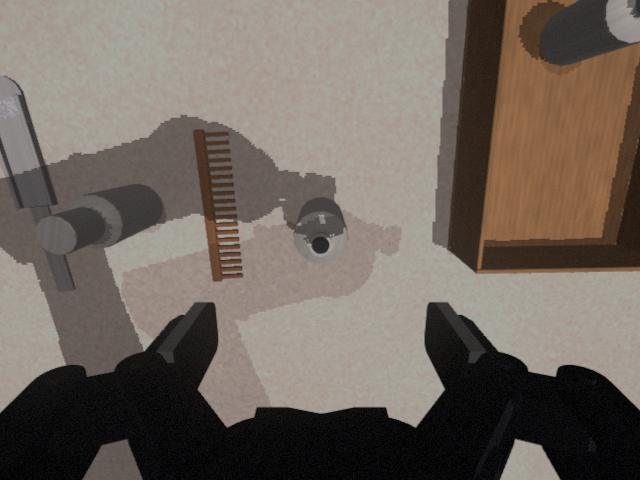

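The second mouth is at (320,245) and centred. The comb lies clear of the left finger.

```bash
python3 wp.py 320 245 .095 .035
```

```text
[ 0.4986 -0.0642  0.095 ]
t 7.65 tcp [ 0.5013 -0.0644  0.2013] shift [-0.067  0.005  4.157] jaw heading -94.7
```

```bash
python3 -m jog '[[1,[-0.07,0,1.3],0],[1,[-0.07,0,2.6],0],[1,[-0.07,0,3.7],0],[1,[-0.07,0,4.15],0],[1,[-0.07,0,4.15],0],[-1,[-0.07,0,4.15],0],[-1,[-0.07,0,4.15],0],[-1,[-0.07,0,4.15],0]]' 40
python3 -m jog '[[-1,[0,0,0],0],[-1,[0,0,0],0],[-1,[0,0,0],0],[-1,[0,0,0],0],[-1,[0,0,0],0]]'
python3 -m jog '[[-1,[0,0,-1.2],0],[-1,[0,0,-2.4],0],[-1,[0,0,-3.6],0],[-1,[0,0,-4.5],0],[-1,[0,0,-4.5],0]]'
python3 -c "
from h import *
delta([.525,-.277,.217])"
```

```text
time: 8.65
tool_pos: [0.4994, -0.064, 0.0364]
tool_rot: [0.999, -0.041, 0.001, -0.001]
force: [1.0, -0.5, 2.0]
grip_width: 0.508
time: 9.28
tool_pos: [0.4993, -0.0639, 0.0365]
tool_rot: [0.999, -0.041, 0.001, -0.001]
force: [-0.9, 1.4, 1.4]
grip_width: 0.504
time: 9.9
tool_pos: [0.5006, -0.0641, 0.2196]
tool_rot: [0.999, -0.04, 0.005, -0.001]
force: [0.1, -0.7, -1.9]
grip_width: 0.507
t 9.9 tcp [ 0.5006 -0.0641  0.2196] shift [1.04  5.257 0.058] jaw heading -94.6
```

```bash
python3 -m jog '[[-1,[1,5.25,0],0],[-1,[1,5.25,0],0],[-1,[1,5.25,0],0],[-1,[1,5.25,0],0],[-1,[1,5.25,0],0],[-1,[1,5.25,0],0]]'
python3 w.py w6|tail -1;python3 -c "
from h import *
delta([.525,-.278,.042])"
```

```text
time: 10.65
tool_pos: [0.5228, -0.276, 0.218]
tool_rot: [0.999, -0.041, 0.004, -0.002]
force: [-0.1, -1.0, -0.3]
grip_width: 0.511
        2.10231019e-02,  1.77436050e-04]), 'tool_pos': array([ 0.52275431, -0.2759994 ,  0.21795516]), 'tool_rot': array([ 0.99916789, -0.04058719,  0.00356506, -0.00187271]), 'force': array([-0.14772691, -1.00528398, -0.34299087]), 'wrist_torque': array([0.07292534, 0.03571832, 0.04608909]), 'grip_width': 0.5113036632427864}
t 10.7 tcp [ 0.523  -0.2757  0.2185] shift [0.02  0.07  4.411] jaw heading -94.6
```

View pics/w6.png

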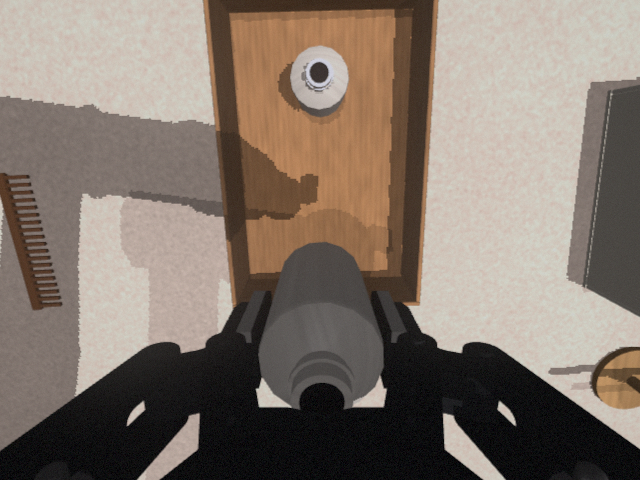

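Both the near wall (rim at row ~300) and the standing bottle (mouth at (319,72)) are visible. I'll check the near wall's x position.

```bash
python3 wp.py 234 303 .07 .042; python3 wp.py 421 303 .07 .042;
```

```text
[ 0.4612 -0.1922  0.07  ]
t 10.7 tcp [ 0.523  -0.2757  0.2185] shift [-1.743 -1.939  4.405] jaw heading -94.6
[ 0.4479 -0.3604  0.07  ]
t 10.7 tcp [ 0.523  -0.2757  0.2185] shift [-1.736  2.277  4.389] jaw heading -94.6
```

```bash
python3 -m jog '[[-1,[0.1,0.05,1.2],0],[-1,[0.1,0.05,2.4],0],[-1,[0.1,0.05,3.6],0],[-1,[0.1,0.05,4.2],0],[-1,[0.1,0.05,4.42],0],[-1,[0.1,0.05,4.42],0],[-1,[0.1,0.05,4.42],0]]'
python3 -m jog '[[0.5,[0,0,0],0],[0.5,[0,0,0],0],[0.5,[0,0,0],0],[0.5,[0,0,0],0],[0.5,[0,0,-1],0],[0.5,[0,0,-2.2],0],[0.5,[0,0,-3.4],0],[0.5,[0,0,-4.5],0]]'
python3 -m jog '[[0.5,[0,-2,-0.5],0],[0.5,[-2,-4,-0.5],0],[0.5,[-3,-6,-0.5],0],[0.5,[-3,-6,-0.5],0],[0.5,[-3,-6,-0.5],0],[0.5,[-3,-6,-0.5],0]]'
python3 - <<'E'
from h import *
for n in('scene','top'):
    p,d=viewer.grab_frame(n);cv2.imwrite(f'pics/{n}7.png',p)
E
```

```text
time: 11.58
tool_pos: [0.5292, -0.2772, 0.0429]
tool_rot: [0.999, -0.04, 0.005, -0.001]
force: [0.4, 0.5, -0.4]
grip_width: 0.504
time: 12.58
tool_pos: [0.5272, -0.2777, 0.2248]
tool_rot: [0.999, -0.04, 0.006, -0.001]
force: [0.3, -0.6, 0.4]
grip_width: 0.749
time: 13.32
tool_pos: [0.4256, -0.0278, 0.2447]
tool_rot: [0.999, -0.038, 0.006, -0.002]
force: [-0.3, -0.4, 0.8]
grip_width: 0.749
```

View pics/scene7.png

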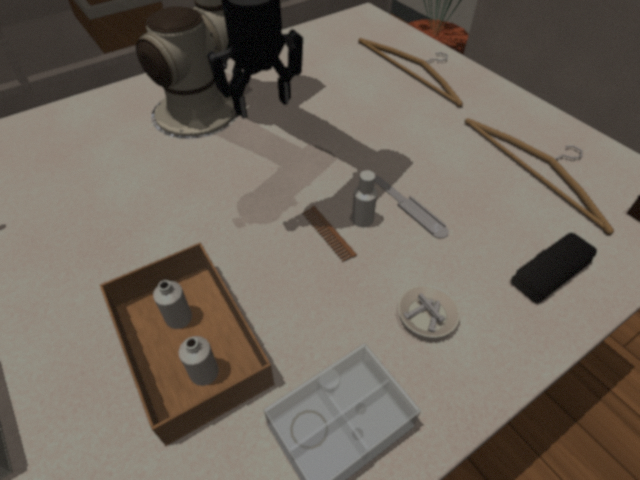

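View pics/top7.png

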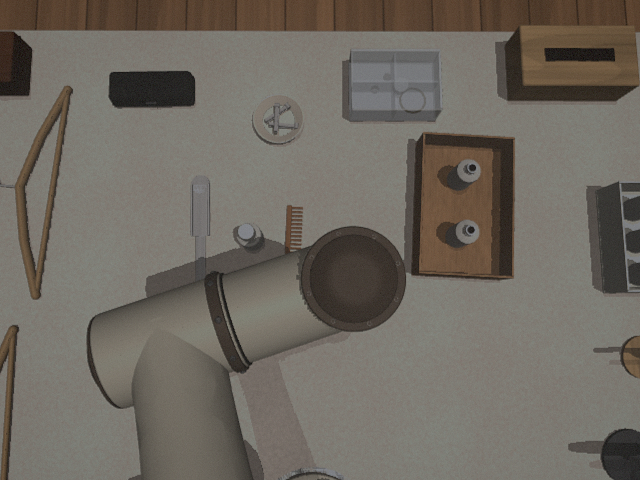

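Both capless bottles stand in the bin, with mouths at top-view (471,169) and (469,231). The capped bottle is still at (247,233), and the arm is clear.

```bash
python3 -m jog '[[0.5,[0,0,0],0],[0.5,[0,0,0],0],[0.5,[0,0,0],0]]'; python3 -c "
from cell import env
print(env.close_job())"
```

```text
time: 13.8
tool_pos: [0.4267, -0.0295, 0.2442]
tool_rot: [0.999, -0.04, 0.006, -0.001]
force: [0.2, -0.0, -0.2]
grip_width: 0.75
the job is handed in; nothing more can be done
None
```

I put both capless bottles upright in the cardboard box, one in each half, and handed the job in at about 13.8 s.

My last scene and top pictures show both bottles standing well inside the walls. The capped bottle is at the same pixels as at the start, the arm is clear of everything, and the force readings are near zero.

One measurement disagreed: the scene camera placed the box about 10–15 mm further out in x than the top camera did. I used the wrist camera for both placings, and the margins were large enough that it made no difference. No check failed.

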